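Make up a thrust-bearing kit in the spring magazine and sleeve stand

TASK

Gather the kit for one bearing unit: stand the two tall sleeves in the two sockets of the sleeve stand, and press the large thrust bearing into the spring magazine, each ring down until both latches snap over it. The press takes from the top and needs the large-bore housing washer first, so load the small-bore shaft washer at the bottom, the ball cage on it and the housing washer on top. Leave the smaller ball cage and the headed plug where they are; they are not part of this kit.

Things in the scene. Friction and masses are not known exactly. Their poses are not given: they have to be found in the camera images.
- magazine: Fixed spring magazine (mm): grey base 120x84x12, 4 steel rods at (+-22, +-22), flared tips (top 119), 2 black knobs. Origin under centre, z up; stack axis x=y=0, 1.5 play. Sprung follower top 84, sinks 52, pushes 3 to 8 N. Sprung latches at x=+-22..64 (top 100) yield to a ring pushed down (7 N), catch it once its upper face is under 85: push to 81. Fingers fit only at +-y (36 gap): close along y
- sleeve_stand: Aluminium block with two round sockets side by side on a grey foot plate 70 x 140 mm, fixed to the bench. Origin: centre of the underside on the bench, z up. Block 54 x 124 mm, upper face at z = 26 mm; sockets 31 mm wide at x = 0, y = +34 and y = -34 mm, floor at z = 8 mm, 3 mm chamfer at the mouth. Either sleeve goes in either socket.
- shaft_washer: Thrust bearing shaft washer: flat steel ring, 52 mm outside, SMALL bore 22 mm, 12 mm thick, about 150 g, lies flat. Origin: centre of the underside, z up.
- ball_cage: Ball-and-cage ring of the same bearing: brass ring 52 mm outside, bore 25 mm, with 10 steel balls, 12 mm high, about 110 g, lies flat. Origin: centre of the underside, z up.
- housing_washer: Thrust bearing housing washer: flat steel ring, 52 mm outside, LARGE bore 34 mm, 12 mm thick, about 120 g, lies flat. Origin: centre of the underside, z up.
- sleeve_1: Tall turned steel sleeve with grooves, 25 mm diameter, 56 mm high, about 90 g, stands upright. Origin: centre of the underside, z up.
- sleeve_2: A second sleeve, the same as sleeve_1.
- small_cage: Look-alike, stays where it is: ball-and-cage ring of a smaller bearing, 38 mm outside, bore 17 mm, 9 balls, 10 mm high. Origin: centre of the underside.
- plug: Look-alike, stays where it is: turned steel plug, 28 mm wide head on top of a narrower shank, 39 mm high, stands on its shank. Origin: centre of the underside.
There are look-alikes about, which are no part of the job. Leave any blue look-alike of the sleeve_1 alone.

How it is judged:
By the outcome, as a careful person would: the job done as asked, in the order asked, and still so for the second after the job is handed in, with the robot touching nothing.
It also fails if it takes over 120 s, if anything falls off the work surface, if the arm or the gripper's body presses on something with over 40 N, if the wrist force passes 120 N, or if a joint passes its speed limit or range.

ROBOT

A 6-joint arm with a two-finger parallel gripper is mounted at the origin on a cart in front of the work surface, level with it; the furniture and walls round the work are solid. World frame = base frame: x ahead of the robot, y to its left, z up, the work surface at z = 0. Lengths are in m, angles in rad, forces in N, time in s.
With the tool pointing down it reaches from about 0.375 to 0.975 m from the base axis. Payload 3.8 kg.
Tool frame: the origin (TCP) lies at the very end of the fingers, on their centre line; the grasp point (between the pads) lies arm.grip_point_offset behind it (arm.grip_point_offset is the distance from the TCP to the grasp point, in m); z points along the fingers, y is the line along which they close (so a half turn about z gives the same grasp; the last joint's range is limited). The gripper opens to 85 mm and grips with 20 to 120 N. Pads are 22 mm wide; open, the fingers measure 114 mm over their backs; the gripper's body (76 mm by 85 mm) begins 54 mm behind the grasp point. The pads swing forward as they close: fully open they stand 13 mm farther back than shut.
Start: joints at [-1.213, 0.264, 1.604, -0, 1.274, -0.037], TCP at [0.26, -0.623, 0.231] pointing down, gripper open.
Joint ranges: [-2.63, 2.63], [-0.94, 2.18], [0.31, 2.57], [-1.31, 4.45], [0, 2.66], [-2.55, 2.55]. Speed limits (rad/s): [2.57, 2.57, 3.14, 3.14, 3.14, 3.14].

INTERFACE

Orientations are given as a unit quaternion [x, y, z, w].
In Python, from plant import arm gives the robot as it stands.
- The arm moves only by the shell command python3 -m handwheel 'ROWS' [FORCE]. ROWS is text: rows parted by semicolons, each of 7 numbers parted by spaces: the shift along the tool's x, y, z in mm, then the turn, a rotation vector about the tool's x, y, z in degrees, then the finger opening in mm, from 0 to 85.4. In form: dx dy dz wx wy wz hand; .... A call has 1 to 12 rows; each row shifts and turns the commanded pose from where the row before left it, along the tool's axes as they then stand; what a row does not reach is not made up. A row lasts 1/8 s, in which the tool goes at most 62.5 mm and 10.7 degrees, less where a joint would pass 70% of its speed; a pose out of reach is approached as far as the arm can. A call with a gripper value outside its range is refused whole. The fingers move at their own pace and stop on an object; FORCE is the grip in N (left out, the last holds). Time passes only in rows, so rows that do not move let the fingers close. It gives the time, the measured TCP pose, the force, the opening and the grip force at its end, in the units of the state.
- arm.sense(): the state, without advancing time (a new reading comes with each control period).
- arm.get_image(name): name is "scene" or "top"; returns (picture, depth): 480x640x3 uint8, red, green, blue; 480x640 float32, m along the optical axis (not along the pixel's ray), 0 where there is no reading.
- arm.camera_model(name): a dict with "camera_matrix" (3x3 intrinsics, pixels), "R" (3x3) and "t" (3): a world point X has camera coordinates R X + t. Camera axes: x right, y down, z forward; pixel columns grow to the right and rows downward; lengths in m; the calibration is good to about 2 mm. A picture is of the moment at which its call begins. camera_model takes no time and is no camera call.
- arm.sign_off(): hands the job in; it is judged then, once.
Trained networks look in the newest picture that a camera, given by its name, has taken for a name from the list of things; names that differ only in an ending like _2 or _b are one class to them, and where a whole thing is asked for, a point or a joint stands for the part that bears it (a point fixed in the world has none). Each returns a list of dicts, best first, with "score" (0 to 1); they miss things now and then, are a little off and sometimes report something else, mostly with a low value. They report only what shows in the picture. A call takes as long as a camera call. They do not tell look-alikes from the thing itself.
- arm.boxes_of(camera, target): "rect" ([left, top, right, bottom] in pixels, round what is visible of it).
The state is a dict: "clock": time; "joint_pos": joint angles; "joint_vel": joint speeds; "tau": joint torques, N m; "position": TCP position; "eef_rot": TCP orientation; "contact_force": force on the tool from outside, world axes, zero at the start; "wrist_torque": the same for the moment, N m; "grip_width": finger opening in m; "grasp_force": force on a finger pad.
Only numpy, scipy, OpenCV 4.12 (cv2) and the standard library are available. Lean on these libraries where they do the work, as an engineer would, in place of code of your own. Each camera call takes 0.05 s, during which the arm holds its last target. There are 200 camera calls.

## Working session

There is one attempt and no reset: what is moved stays moved. The work goes in short steps, Python scripts to look and compute and a shell command to move; the robot and the scene stay as the last step left them, time stands still between calls to the robot, and variables do not carry over. Pictures are saved under pics/ and viewed, at most 14 in all, crops included, and the job is handed in when it is done.

```bash
mkdir -p pics; ls
python3 - <<'E'
from plant import arm
import cv2,numpy as np
s=arm.sense()
for k in s: print(k,np.round(s[k],4))
print(arm.grip_point_offset)
for n in ("scene","top"):
    im,d=arm.get_image(n); cv2.imwrite(f"pics/{n}0.png",im[:,:,::-1]); np.savez(f"{n}0.npz",im=im,d=d)
    c=arm.camera_model(n); print(n,c["camera_matrix"].tolist(),np.round(c["R"],4).tolist(),np.round(c["t"],4), "pos",-np.array(c["R"]).T@c["t"])
E
```

```text
pics
clock 0.0
joint_pos [-1.2129  0.2648  1.6054 -0.      1.2737 -0.0369]
joint_vel [ 0.0019 -0.0008 -0.0008 -0.0002  0.0018 -0.0006]
tau [-7.00000e-04 -5.15115e+01 -3.67317e+01 -1.00000e-04  1.31000e-02
  0.00000e+00]
position [ 0.2594 -0.6224  0.2299]
eef_rot [ 9.806e-01  1.961e-01 -2.000e-04 -1.100e-03]
contact_force [-0.2394 -0.8654 -0.3772]
wrist_torque [ 0.0246 -0.0412  0.0173]
grasp_force 0.0
grip_width 0.0855
0.0187
scene [[481.6343169392581, 0.0, 326.2600149821216], [0.0, 481.6343169392581, 237.70541952613178], [0.0, 0.0, 1.0]] [[-0.6901, -0.7237, -0.0006], [-0.3699, 0.3535, -0.8592], [0.622, -0.5927, -0.5117]] [0.36   0.1978 0.6077] pos [-0.0563922   0.55074418  0.48111342]
top [[524.0068044981334, 0.0, 329.1852642243645], [0.0, 524.0068044981334, 226.35570806023006], [0.0, 0.0, 1.0]] [[0.0045, -1.0, -0.0068], [-0.9956, -0.0038, -0.0936], [0.0936, 0.0072, -0.9956]] [0.0226 0.4854 0.8687] pos [0.40185663 0.01812775 0.9104991 ]
```

View pics/scene0.png

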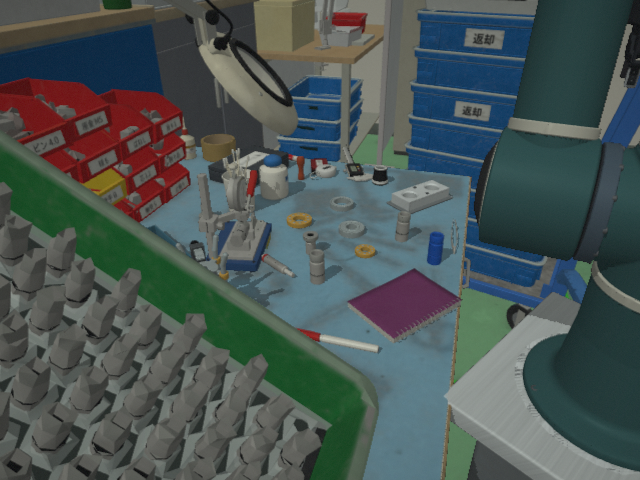

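View pics/top0.png

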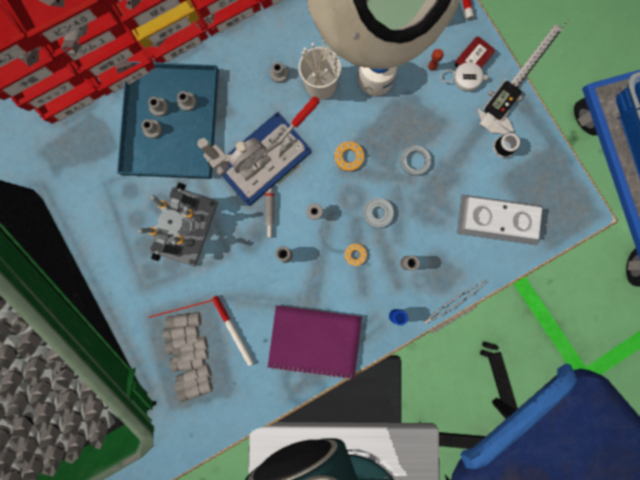

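The scene view shows the rings, sleeves and stand in the middle right, with the magazine hidden behind the toggle clamp. In the top view the items are:
- **Magazine:** (180,223).
- **Stand:** (502,218).
- **Large cage:** (350,156). The small cage is at (356,254).
- **Washers:** (416,160) and (380,213).
- **Sleeve candidates:** (284,254), (414,263), (315,211), which is probably the plug, and a blue one at (398,316). There are also cylinders at (278,72) and in the tray.

Next I'll enlarge and measure.

```bash
cat > h.py <<'E'
import numpy as np,cv2
from plant import arm
def cloud(n,d):
    c=arm.camera_model(n);K=np.array(c["camera_matrix"]);R=np.array(c["R"]);t=np.array(c["t"])
    v,u=np.mgrid[0:480,0:640]
    P=np.stack([(u-K[0,2])/K[0,0]*d,(v-K[1,2])/K[1,1]*d,d],-1)
    W=(P-t)@R; W[d==0]=np.nan
    return W
def proj(n,X):
    c=arm.camera_model(n);p=(np.array(c["R"])@np.asarray(X,float).T).T+c["t"];q=p@np.array(c["camera_matrix"]).T
    return q[...,:2]/q[...,2:]
def ray(n,u,v,z):
    c=arm.camera_model(n);R=np.array(c["R"]);o=-R.T@c["t"];dd=R.T@np.linalg.inv(c["camera_matrix"])@[u,v,1]
    return o+dd*(z-o[2])/dd[2]
E
python3 - <<'E'
from h import *
a=np.load("top0.npz");b=np.load("scene0.npz")
T=cloud("top",a["d"]);S=cloud("scene",b["d"])
names=dict(cageL=(350,156),w1=(416,160),w2=(380,213),s_a=(284,254),s_b=(409,263),plug=(315,211),smallc=(356,254),blue=(398,316),back=(278,72),stand=(502,218),mag=(175,222))
pl=T[140:300,260:440].reshape(-1,3);print("table z",np.nanmedian(pl[:,2]))
for k,(u,v) in names.items():
    p=ray("top",u,v,0.01); r=0.04 if k[0] not in"m" else .08
    o=[]
    for W in (T,S):
        q=W.reshape(-1,3);q=q[np.hypot(q[:,0]-p[0],q[:,1]-p[1])<r]
        h=q[q[:,2]>0.006]
        if len(h)<5:o.append("none");continue
        zt=np.percentile(h[:,2],95); top=h[h[:,2]>zt-0.004]
        (x,y),rad=cv2.minEnclosingCircle(top[:,:2].astype(np.float32))
        o.append((len(h),round(zt,4),round(x,4),round(y,4),round(rad,4)))
    print(k,np.round(p[:2],3),*o)
im=a["im"][:,:,::-1]
cv2.imwrite("pics/c1.png",cv2.resize(im[130:290,265:475],None,fx=3.6,fy=3.6,interpolation=cv2.INTER_CUBIC))
x=cv2.resize(im[175:275,125:240],None,fx=5.6,fy=5.6,interpolation=cv2.INTER_CUBIC)
cv2.imwrite("pics/c2.png",x)
cv2.imwrite("pics/c3.png",cv2.resize(b["im"][140:310,160:460,::-1],None,fx=2.6,fy=2.6,interpolation=cv2.INTER_CUBIC))
for t in("magazine","sleeve_stand","shaft_washer","housing_washer","ball_cage","sleeve_1","plug","small_cage"):
  print(t,[(np.round(d["rect"]).astype(int).tolist(),round(d["score"],2)) for d in arm.boxes_of("top",t)][:5])
E
```

```text
table z 0.0002710719855335307
cageL [ 0.61  -0.011] (525, np.float64(0.0129), 0.6104, -0.0094, 0.0259) (255, np.float64(0.0123), 0.6104, -0.0071, 0.0274)
w1 [ 0.603 -0.126] (423, np.float64(0.014), 0.6034, -0.1257, 0.0261) (212, np.float64(0.0132), 0.6037, -0.1243, 0.0278)
w2 [ 0.51  -0.063] (588, np.float64(0.014), 0.5113, -0.0603, 0.026) (312, np.float64(0.0133), 0.5106, -0.0575, 0.0275)
s_a [0.438 0.102] (226, np.float64(0.0569), 0.4379, 0.1001, 0.0122) (462, np.float64(0.0558), 0.4375, 0.1029, 0.013)
s_b [ 0.424 -0.112] (235, np.float64(0.0574), 0.4235, -0.111, 0.0121) (357, np.float64(0.0558), 0.424, -0.1087, 0.0135)
plug [0.513 0.049] (224, np.float64(0.0415), 0.5094, 0.0495, 0.014) (235, np.float64(0.0403), 0.5095, 0.0526, 0.0148)
smallc [ 0.439 -0.022] (291, np.float64(0.0111), 0.4386, -0.0208, 0.0188) (176, np.float64(0.0103), 0.4386, -0.0195, 0.0209)
blue [ 0.334 -0.093] (242, np.float64(0.0571), 0.3348, -0.0909, 0.0124) (421, np.float64(0.0558), 0.3353, -0.0887, 0.0124)
back [0.762 0.117] (251, np.float64(0.0317), 0.7618, 0.1155, 0.0104) (30, np.float64(0.2388), 0.7988, 0.1053, 0.001)
stand [ 0.502 -0.273] (1426, np.float64(0.0285), 0.502, -0.2732, 0.0399) (486, np.float64(0.0278), 0.5016, -0.2728, 0.0393)
mag [0.493 0.292] (3701, np.float64(0.1017), 0.4859, 0.2771, 0.0621) (858, np.float64(0.1163), 0.4861, 0.2792, 0.0419)
magazine [([141, 185, 219, 265], 0.87)]
sleeve_stand [([456, 195, 543, 246], 0.8)]
shaft_washer [([367, 197, 392, 226], 0.77)]
housing_washer [([402, 146, 433, 176], 0.97)]
ball_cage [([335, 141, 364, 172], 0.68)]
sleeve_1 [([274, 245, 293, 263], 0.76), ([400, 257, 420, 271], 0.67), ([389, 308, 409, 325], 0.66), ([140, 184, 219, 264], 0.61)]
plug [([306, 206, 322, 218], 0.53)]
small_cage [([347, 245, 368, 266], 0.75)]
```

View pics/c1.png

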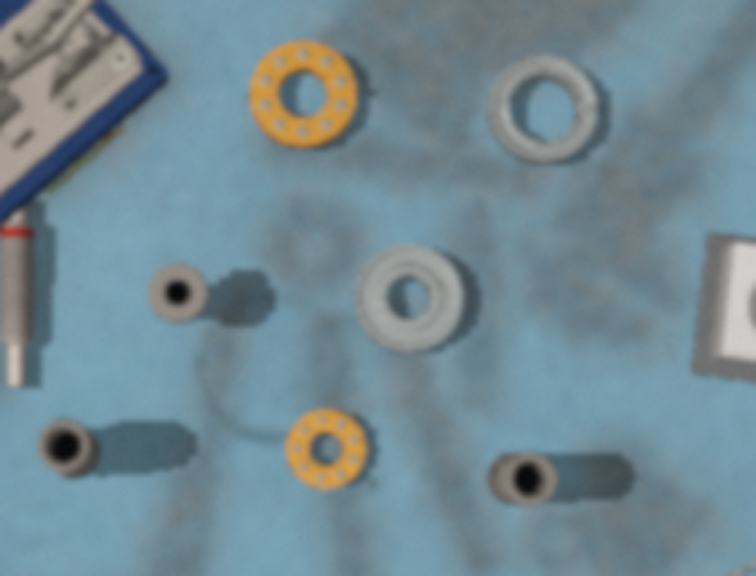

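View pics/c2.png

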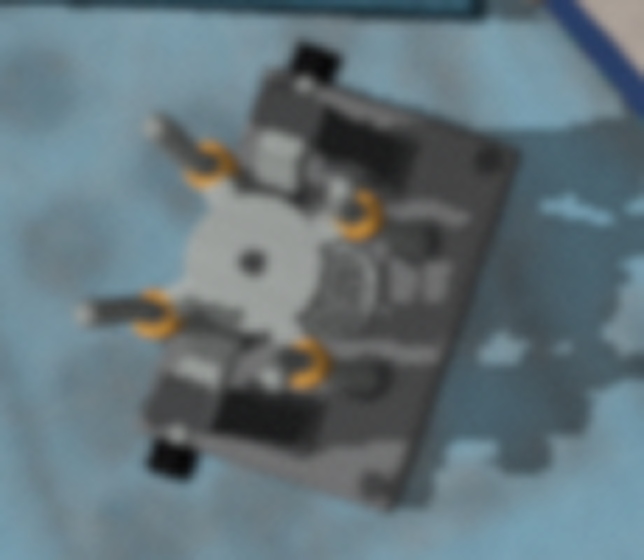

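View pics/c3.png

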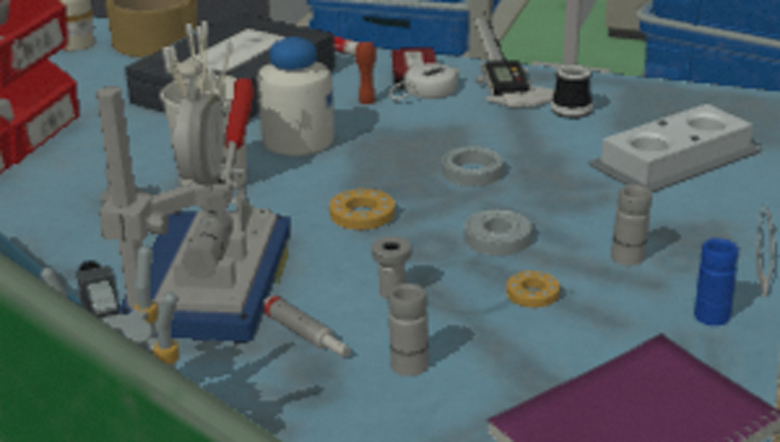

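The c1 crop confirms the parts:
- **Large cage:** (350,156) in the top view.
- **Housing washer:** the large-bore washer at (416,160).
- **Shaft washer:** the small-bore washer at (380,213).
- **Sleeves:** the grooved bodies at (284,254) and (414,263), both 56 mm high.
- **Leave alone:** the headed plug at (315,211), 40 mm high, the blue look-alike at (398,316) and the small cage at (356,254).

In c2 the magazine follower is centred at about (170,222) in the top view. The latches and knobs lie along the line (181,186) to (156,257), which is the magazine's x axis.

Next I'll work out the magazine and stand poses and the nearby obstacles.

Run:
```python
from h import *
from scipy.optimize import least_squares
a=np.load("top0.npz");b=np.load("scene0.npz")
T=cloud("top",a["d"]);S=cloud("scene",b["d"])
def fit(q,r=None):
    f=lambda p:np.hypot(q[:,0]-p[0],q[:,1]-p[1])-(p[2])
    return least_squares(f,[*q.mean(0)[:2],.026],loss="soft_l1",f_scale=.001).x
q=T.reshape(-1,3);m=np.hypot(q[:,0]-.49,q[:,1]-.28)<.09;q=q[m]
for lo,hi in((.006,.02),(.075,.09),(.09,.105),(.105,.13)):
    k=q[(q[:,2]>lo)&(q[:,2]<hi)]
    print(lo,len(k),np.round(k.mean(0),4),cv2.minAreaRect(k[:,:2].astype(np.float32)))
# follower : connected
import collections
F=(np.abs(T[:,:,2]-.084)<.006).astype(np.uint8)
n,l,st,c=cv2.connectedComponentsWithStats(F[175:275,125:240]);
for i in range(1,n):
    if st[i,4]>30: P=T[175:275,125:240][l==i];print("comp",st[i].tolist(),np.round(P.mean(0),4),cv2.minAreaRect(P[:,:2].astype(np.float32)))
for n_,(u,v) in dict(o1=(210,165),o2=(360,215),o3=(155,313),o4=(305,362),t1=(155,125),t3=(88,312),L1=(280,150),L2=(195,370),k1=(315,60),k2=(172,460)).items():
    uu,vv=int(u/5.6+125),int(v/5.6+175);print(n_,uu,vv,np.round(np.nanmedian(T[vv-1:vv+2,uu-1:uu+2].reshape(-1,3),0),4))
# stand
for nm,W in(("top",T),("scene",S)):
    k=W.reshape(-1,3);k=k[(np.abs(k[:,0]-.5)<.1)&(np.abs(k[:,1]+.273)<.1)]
    for lo,hi in((.022,.034),(.002,.034)):
        j=k[(k[:,2]>lo)&(k[:,2]<hi)];print("stand",nm,len(j),np.round(np.median(j[:,2]),4),cv2.minAreaRect(j[:,:2].astype(np.float32)))
# edge circles outer for rings, both views (top-surface points only)
for nm,p,z in(("cage",(.6104,-.0085),.012),("hous",(.6034,-.125),.012),("shaft",(.511,-.059),.012),("s_a",(.4378,.1015),.056),("s_b",(.4237,-.11),.056)):
    for W in(T,S):
        k=W.reshape(-1,3);k=k[(np.hypot(k[:,0]-p[0],k[:,1]-p[1])<.034)&(np.abs(k[:,2]-z-.0005)<.0025)]
        (x,y),(w,h),an=cv2.minAreaRect(k[:,:2].astype(np.float32));print(nm,len(k),np.round([x,y,w,h],4),np.round((k[:,:2].max(0)+k[:,:2].min(0))/2,4), np.round(k[:,:2].mean(0),4))
# obstacles height map near magazine
g=collections.defaultdict(float)
for W in(T,S):
  for x,y,z in W.reshape(-1,3):
    if .34<x<.78 and -.0<y<.42 and z==z: g[int(x//.03),int(y//.03)]=max(g[int(x//.03),int(y//.03)],z)
print("rows x, cols y descending, mm");print("y:",[j*30+15 for j in range(13,-1,-1)])
for i in range(25,11,-1): print(i*30+15,[int(g[i,j]*1000) for j in range(13,-1,-1)])
```

```text
0.006 1848 [0.4838 0.2623 0.012 ] ((0.49913209676742554, 0.2744140625), (0.09926017373800278, 0.15607139468193054), 80.42384338378906)
0.075 842 [0.4856 0.2758 0.0833] ((0.48825427889823914, 0.27504590153694153), (0.05648145079612732, 0.12278854846954346), 70.9394760131836)
0.09 557 [0.4852 0.2773 0.0969] ((0.48561781644821167, 0.2758253514766693), (0.051712729036808014, 0.12746413052082062), 71.94172668457031)
0.105 153 [0.4867 0.2802 0.114 ] ((0.4860685467720032, 0.2766321301460266), (0.061465516686439514, 0.061634134501218796), 71.91961669921875)
comp [24, 25, 45, 44, 731] [0.486  0.2766 0.0832] ((0.48560696840286255, 0.2755516767501831), (0.056864771991968155, 0.057869236916303635), 72.46522521972656)
o1 162 204 [0.513  0.288  0.0905]
o2 189 213 [0.4992 0.2457 0.0881]
o3 152 230 [0.4718 0.302  0.0944]
o4 179 239 [0.4579 0.2591 0.0937]
t1 152 197 [0.5205 0.2955 0.1178]
t3 140 230 [0.4697 0.312  0.118 ]
L1 175 201 [0.5175 0.2668 0.0956]
L2 159 241 [0.4544 0.2897 0.0955]
k1 181 185 [0.5429 0.2574 0.097 ]
k2 155 257 [0.4294 0.2947 0.0979]
stand top 1827 0.026 ((0.5005810260772705, -0
[... 1454 characters left out ...]
 11, 124, 289, 289]
705 [251, 24, 37, 36, 37, 34, 23, 4, 4, 5, 3, 82, 243, 256]
675 [3, 23, 36, 33, 5, 6, 23, 6, 5, 24, 29, 110, 116, 4]
645 [4, 23, 35, 33, 8, 5, 24, 3, 24, 34, 80, 102, 103, 11]
615 [22, 22, 7, 7, 6, 5, 101, 101, 47, 149, 74, 69, 23, 13]
585 [22, 23, 24, 23, 23, 24, 178, 179, 183, 184, 45, 24, 4, 13]
555 [3, 4, 3, 8, 16, 99, 3, 100, 157, 150, 24, 3, 3, 5]
525 [3, 4, 4, 13, 119, 104, 17, 23, 30, 22, 4, 41, 42, 3]
495 [5, 3, 3, 3, 90, 119, 119, 3, 3, 20, 5, 41, 42, 3]
465 [4, 4, 3, 120, 102, 120, 13, 3, 4, 14, 54, 3, 4, 5]
435 [3, 4, 11, 99, 102, 119, 3, 3, 3, 3, 58, 57, 4, 10]
405 [278, 4, 4, 3, 5, 13, 3, 4, 4, 6, 3, 4, 4, 4]
375 [277, 3, 5, 5, 3, 4, 16, 5, 4, 4, 3, 4, 3, 4]
```

```bash
cat > go.py <<'E'
import sys,numpy as np
from scipy.spatial.transform import Rotation as Ro
from plant import arm
x,y,z,th=map(float,sys.argv[1:5]); s=arm.sense()   # target mm, deg
a=np.radians(th); X=np.array([np.cos(a),np.sin(a),0]);Y=np.array([np.sin(a),-np.cos(a),0])
Rt=Ro.from_matrix(np.stack([X,Y,[0,0,-1]],1)); Rn=Ro.from_quat(s["eef_rot"])
p=np.array(s["position"])*1000
print("t",round(float(s["clock"]),2),"pos",p.round(1),"F",np.round(s["contact_force"],1),"w",round(s["grip_width"]*1000,1),"gf",round(s["grasp_force"],1),"q6",round(s["joint_pos"][5],2))
r=(Rn.inv()*Rt).as_rotvec(degrees=True)
d=np.array([x,y,z])-p
print("turn (now-frame)",r.round(1)); print("shift after turn",Rt.inv().apply(d).round(1)," dist",np.linalg.norm(d).round(0))
E
python3 go.py 423.7 -109.7 110 82
```

```text
t 0.5 pos [ 259.6 -623.1  231.2] F [-0.2  0.3  0.2] w 85.3 gf 0.0 q6 -0.04
turn (now-frame) [ -0.   -0.  -59.4]
shift after turn [531.2  91.  121.2]  dist 552.0
```

```bash
python3 -m handwheel '0 0 0 0 0 -9.9 50;0 0 0 0 0 -9.9 50;0 0 0 0 0 -9.9 50;0 0 0 0 0 -9.9 50;0 0 0 0 0 -9.9 50;0 0 0 0 0 -9.9 50;50 9 5 0 0 0 50;50 9 5 0 0 0 50;50 9 5 0 0 0 50;50 9 5 0 0 0 50;50 9 5 0 0 0 50;50 9 5 0 0 0 50' 40; python3 go.py 423.7 -109.7 90 82
```

```text
clock: 2.0
position: [0.3551, -0.332, 0.2014]
eef_rot: [0.755, 0.656, 0.0, 0.0]
contact_force: [-0.1, -0.2, 0.0]
grip_width: 0.0501
grasp_force: 0.0
t 2.0 pos [ 355.1 -332.   201.4] F [-0.1 -0.2  0. ] w 50.1 gf 0.0 q6 -0.66
turn (now-frame) [ 0.  0. -0.]
shift after turn [229.7  37.  111.4]  dist 258.0
```

```bash
python3 -m handwheel '38 6 18 0 0 0 50;38 6 18 0 0 0 50;38 6 18 0 0 0 50;38 6 18 0 0 0 50;38 6 18 0 0 0 50;38 6 18 0 0 0 50;0 0 0 0 0 0 50;0 0 0 0 0 0 50' 40; python3 go.py 423.7 -109.7 22 82
```

```text
clock: 3.0
position: [0.4224, -0.113, 0.0937]
eef_rot: [0.754, 0.657, 0.0, 0.0]
contact_force: [-0.3, -0.3, 0.1]
grip_width: 0.0503
grasp_force: 0.0
t 3.0 pos [ 422.4 -113.    93.7] F [-0.3 -0.3  0.1] w 50.3 gf 0.0 q6 -0.18
turn (now-frame) [0.  0.  0.1]
shift after turn [ 3.4  0.9 71.7]  dist 72.0
```

```bash
python3 -m handwheel '3.4 1 12 0 0 0 50;0 0 30 0 0 0 50;0 0 20 0 0 0 50;0 0 10 0 0 0 50;0 0 0 0 0 0 50;0 0 0 0 0 0 15;0 0 0 0 0 0 15;0 0 0 0 0 0 15;0 0 0 0 0 0 15;0 0 0 0 0 0 15;0 0 0 0 0 0 15' 40; python3 go.py 505.1 -236.4 90 82
```

```text
clock: 4.38
position: [0.4246, -0.1099, 0.0223]
eef_rot: [0.755, 0.656, 0.0, 0.001]
contact_force: [-0.7, -1.2, 6.5]
grip_width: 0.0234
grasp_force: 39.7
t 4.38 pos [ 424.6 -109.9   22.3] F [-0.7 -1.2  6.5] w 23.4 gf 39.7 q6 -0.17
turn (now-frame) [0.1 0.  0. ]
shift after turn [-114.1   97.4  -67.7]  dist 165.0
```

```bash
python3 -m handwheel '0 0 -30 0 0 0 15;0 0 -50 0 0 0 15;0 0 0 0 0 0 15' 40; python3 go.py 495.7 -303.8 75 82
```

```text
clock: 4.75
position: [0.4269, -0.1104, 0.1052]
eef_rot: [0.755, 0.656, 0.002, 0.004]
contact_force: [0.7, 0.0, -0.1]
grip_width: 0.0235
grasp_force: 39.5
t 4.75 pos [ 426.9 -110.4  105.2] F [ 0.7  0.  -0.1] w 23.5 gf 39.5 q6 -0.17
turn (now-frame) [0.5 0.1 0. ]
shift after turn [-181.9   95.    30.2]  dist 207.0
```

```bash
python3 -m handwheel '-30 15.8 0 0 0 0 15;-30 15.8 0 0 0 0 15;-30 15.8 0 0 0 0 15;-30 15.8 0 0 0 0 15;-30 15.8 0 0 0 0 15;-31 15.8 15 0 0 0 15;0 0 15 0 0 0 15;0 0 0 0 0 0 15;0 0 0 0 0 0 15' 40; python3 go.py 495.7 -303.8 32 82
python3 - <<'E'
from h import *
im,d=arm.get_image("top");W=cloud("top",d);cv2.imwrite("pics/t1.png",cv2.resize(im[150:290,400:600,::-1],None,fx=3.5,fy=3.5,interpolation=2))
im,d=arm.get_image("scene");cv2.imwrite("pics/s1.png",cv2.resize(im[150:270,360:500,::-1],None,fx=5,fy=5,interpolation=2))
E
```

```text
clock: 5.88
position: [0.4915, -0.3006, 0.0706]
eef_rot: [0.754, 0.656, -0.0, -0.001]
contact_force: [-0.2, 1.0, -0.8]
grip_width: 0.0235
grasp_force: 39.4
t 5.88 pos [ 491.5 -300.6   70.6] F [-0.2  1.  -0.8] w 23.5 gf 39.4 q6 -0.45
turn (now-frame) [-0.1 -0.1  0.1]
shift after turn [-2.6  4.7 38.6]  dist 39.0
```

View pics/s1.png

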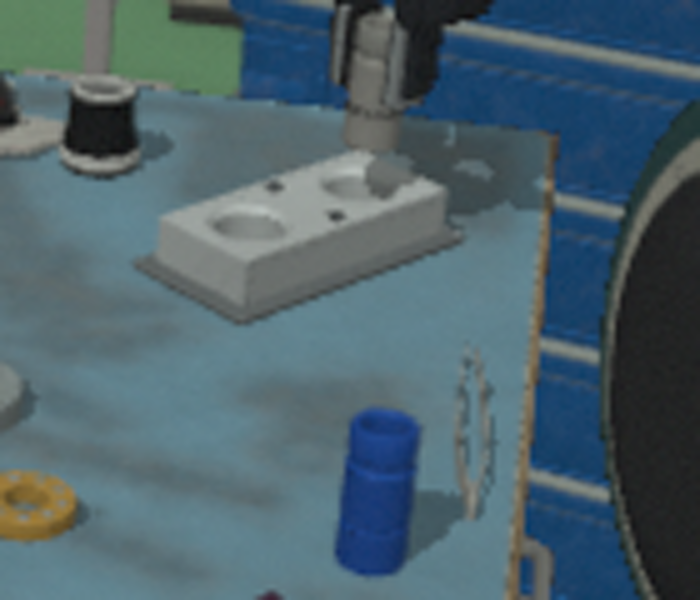

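The crop shows the sleeve held upright just above the far socket, whose mouth is at (350,182) in the crop. I'll correct the offset and lower it.

```bash
python3 -m handwheel '-2.6 4.7 8 0 0 0 15;0 0 0 0 0 0 15;0 0 0 0 0 0 15' 40; python3 go.py 495.7 -303.8 30.5 82
```

```text
clock: 6.35
position: [0.4966, -0.305, 0.0633]
eef_rot: [0.755, 0.656, -0.0, -0.0]
contact_force: [0.3, -0.2, -1.1]
grip_width: 0.0235
grasp_force: 39.4
t 6.35 pos [ 496.6 -305.    63.3] F [ 0.3 -0.2 -1.1] w 23.5 gf 39.4 q6 -0.45
turn (now-frame) [-0. -0.  0.]
shift after turn [ 1.1 -1.  32.8]  dist 33.0
```

```bash
python3 -m handwheel '1 -1 10 0 0 0 15;0 0 8 0 0 0 15;0 0 6 0 0 0 15;0 0 4 0 0 0 15;0 0 3 0 0 0 15;0 0 0 0 0 0 15' 40; python3 go.py 495.7 -303.8 30.5 82
```

```text
clock: 7.1
position: [0.4956, -0.3039, 0.0321]
eef_rot: [0.755, 0.656, -0.0, -0.0]
contact_force: [-0.3, 0.9, -1.1]
grip_width: 0.0233
grasp_force: 39.5
t 7.1 pos [ 495.6 -303.9   32.1] F [-0.3  0.9 -1.1] w 23.3 gf 39.5 q6 -0.45
turn (now-frame) [-0. -0.  0.]
shift after turn [0.1 0.1 1.6]  dist 2.0
```

Inside with no side force. I'll release and lift.

```bash
python3 -m handwheel '0 0 1.5 0 0 0 15;0 0 0 0 0 0 45;0 0 0 0 0 0 45;0 0 0 0 0 0 45;0 0 -20 0 0 0 45;0 0 -40 0 0 0 45;0 0 -50 0 0 0 45;0 0 0 0 0 0 45' 40; python3 go.py 437.8 101.2 110 82
```

```text
clock: 8.1
position: [0.4996, -0.3065, 0.1481]
eef_rot: [0.755, 0.656, 0.002, 0.006]
contact_force: [0.1, 0.8, 0.2]
grip_width: 0.0453
grasp_force: 0.0
t 8.1 pos [ 499.6 -306.5  148.1] F [0.1 0.8 0.2] w 45.3 gf 0.0 q6 -0.45
turn (now-frame) [0.6 0.3 0. ]
shift after turn [ 395.2 -117.9   38.1]  dist 414.0
```

```bash
python3 -m handwheel '40 -12 0 0 0 0 50;40 -12 0 0 0 0 50;40 -12 0 0 0 0 50;40 -12 0 0 0 0 50;40 -12 0 0 0 0 50;40 -12 0 0 0 0 50;40 -12 0 0 0 0 50;40 -12 0 0 0 0 50;40 -12 20 0 0 0 50;35 -10 20 0 0 0 50;0 0 0 0 0 0 50;0 0 0 0 0 0 50' 40; python3 go.py 437.8 101.2 22 82
python3 - <<'E'
from h import *
im,d=arm.get_image("top");W=cloud("top",d).reshape(-1,3)
k=W[(np.hypot(W[:,0]-.4957,W[:,1]+.3038)<.02)]
print(np.nanpercentile(k[:,2],[50,90,99]).round(4)); t=k[k[:,2]>.058]; print(len(t),t.mean(0).round(4),(t.max(0)+t.min(0)).round(4)/2)
E
```

```text
clock: 9.6
position: [0.4338, 0.1034, 0.1011]
eef_rot: [0.754, 0.656, -0.0, 0.0]
contact_force: [1.1, 0.4, -0.1]
grip_width: 0.0497
grasp_force: 0.0
t 9.6 pos [433.8 103.4 101.1] F [ 1.1  0.4 -0.1] w 49.7 gf 0.0 q6 0.32
turn (now-frame) [0.  0.  0.1]
shift after turn [-1.6  4.3 79.1]  dist 79.0
[0.042  0.0634 0.0657]
124 [ 0.4934 -0.3041  0.0629] [ 0.4931  -0.3039   0.06335]
```

The first sleeve's top now reads 64 mm (8 + 56), so it is seated.

```bash
python3 -m handwheel '-1.6 4.3 19 0 0 0 50;0 0 30 0 0 0 50;0 0 20 0 0 0 50;0 0 10 0 0 0 50;0 0 0 0 0 0 50;0 0 0 0 0 0 15;0 0 0 0 0 0 15;0 0 0 0 0 0 15;0 0 0 0 0 0 15;0 0 0 0 0 0 15' 40;python3 -m handwheel '0 0 -30 0 0 0 15;0 0 -60 0 0 0 15;0 0 -20 0 0 0 15;0 0 0 0 0 0 15' ; python3 go.py 505.1 -236.4 75 82
```

```text
clock: 10.9
position: [0.4386, 0.1016, 0.0231]
eef_rot: [0.754, 0.656, 0.001, 0.001]
contact_force: [-1.3, -1.4, 5.6]
grip_width: 0.0237
grasp_force: 39.2
clock: 11.4
position: [0.4397, 0.1019, 0.1343]
eef_rot: [0.755, 0.656, 0.003, 0.002]
contact_force: [-0.4, -0.2, -0.4]
grip_width: 0.0235
grasp_force: 39.6
t 11.4 pos [439.7 101.9 134.3] F [-0.4 -0.2 -0.4] w 23.5 gf 39.6 q6 0.31
turn (now-frame) [ 0.3 -0.1  0. ]
shift after turn [-325.9  111.8   59.3]  dist 350.0
```

```bash
python3 -m handwheel '-40 14 0 0 0 0 15;-41 14 0 0 0 0 15;-41 14 0 0 0 0 15;-41 14 0 0 0 0 15;-41 14 0 0 0 0 15;-41 14 0 0 0 0 15;-41 14 20 0 0 0 15;-40 14 20 0 0 0 15;0 0 20 0 0 0 15;0 0 10 0 0 0 15;0 0 0 0 0 0 15;0 0 0 0 0 0 15'; python3 go.py 505.1 -236.4 31 82
```

```text
clock: 12.9
position: [0.5037, -0.2365, 0.0621]
eef_rot: [0.754, 0.656, 0.0, 0.0]
contact_force: [-0.1, 0.0, -1.4]
grip_width: 0.0234
grasp_force: 39.6
t 12.9 pos [ 503.7 -236.5   62.1] F [-0.1  0.  -1.4] w 23.4 gf 39.6 q6 -0.35
turn (now-frame) [0.  0.  0.1]
shift after turn [ 0.3  1.4 31.1]  dist 31.0
```

```bash
python3 -m handwheel '0.3 1.4 6 0 0 0 15;0 0 8 0 0 0 15;0 0 8 0 0 0 15;0 0 5 0 0 0 15;0 0 3 0 0 0 15;0 0 1 0 0 0 15;0 0 0 0 0 0 15'; python3 go.py 505.1 -236.4 31 82
```

```text
clock: 13.78
position: [0.5049, -0.237, 0.0311]
eef_rot: [0.755, 0.656, -0.0, 0.0]
contact_force: [-2.2, 1.3, 3.3]
grip_width: 0.0231
grasp_force: 40.1
t 13.78 pos [ 504.9 -237.    31.1] F [-2.2  1.3  3.3] w 23.1 gf 40.1 q6 -0.34
turn (now-frame) [0. 0. 0.]
shift after turn [0.6 0.2 0.1]  dist 1.0
```

```bash
python3 -m handwheel '0 0 0 0 0 0 45;0 0 0 0 0 0 45;0 0 0 0 0 0 45;0 0 -20 0 0 0 45;0 0 -40 0 0 0 45;0 0 -30 0 0 0 65;0 0 0 0 0 0 65' ; python3 go.py 511 -59.2 50 82;python3 - <<'E'
from h import *
im,d=arm.get_image("scene");W=cloud("scene",d).reshape(-1,3)
k=W[(np.hypot(W[:,0]-.505,W[:,1]+.2364)<.018)]
print(np.nanpercentile(k[:,2],[50,90,99]).round(4),len(k))
E
```

```text
clock: 14.65
position: [0.5072, -0.2381, 0.124]
eef_rot: [0.755, 0.656, 0.001, 0.003]
contact_force: [-0.0, 0.9, -0.4]
grip_width: 0.0651
grasp_force: 0.0
t 14.65 pos [ 507.2 -238.1  124. ] F [-0.   0.9 -0.4] w 65.1 gf 0.0 q6 -0.34
turn (now-frame) [0.4 0.1 0. ]
shift after turn [177.7 -21.1  74. ]  dist 194.0
[0.0623 0.2374 0.2442] 466
```

```bash
python3 -m handwheel '36 -4 0 0 0 0 65;36 -4 0 0 0 0 65;36 -4 16 0 0 0 65;36 -4 16 0 0 0 65;34 -4 20 0 0 0 65;0 0 20 0 0 0 65;0 0 0 0 0 0 65;0 0 0 0 0 0 65' ; python3 go.py 511 -59.2 6 82;python3 - <<'E'
from h import *
for n in("top","scene"):
    im,d=arm.get_image(n);W=cloud(n,d).reshape(-1,3)
    for x,y in((.505,-.2364),(.4957,-.3038)):
        k=W[(np.hypot(W[:,0]-x,W[:,1]-y)<.016)]
        print(n,np.nanpercentile(k[:,2],[50,90,99]).round(4),len(k))
im,d=arm.get_image("scene")
cv2.imwrite("pics/s2.png",cv2.resize(im[130:290,290:480,::-1],None,fx=3.7,fy=3.7,interpolation=2))
E
```

```text
clock: 15.7
position: [0.5093, -0.058, 0.0484]
eef_rot: [0.755, 0.656, -0.0, -0.0]
contact_force: [0.4, -0.6, 0.7]
grip_width: 0.0649
grasp_force: 0.0
t 15.7 pos [509.3 -58.   48.4] F [ 0.4 -0.6  0.7] w 64.9 gf 0.0 q6 -0.02
turn (now-frame) [-0.1  0.  -0. ]
shift after turn [-0.9  1.8 42.4]  dist 42.0
top [0.0475 0.0641 0.0671] 352
top [0.0474 0.0641 0.0659] 384
scene [0.0474 0.063  0.0648] 247
scene [0.0462 0.0626 0.0651] 228
```

View pics/s2.png

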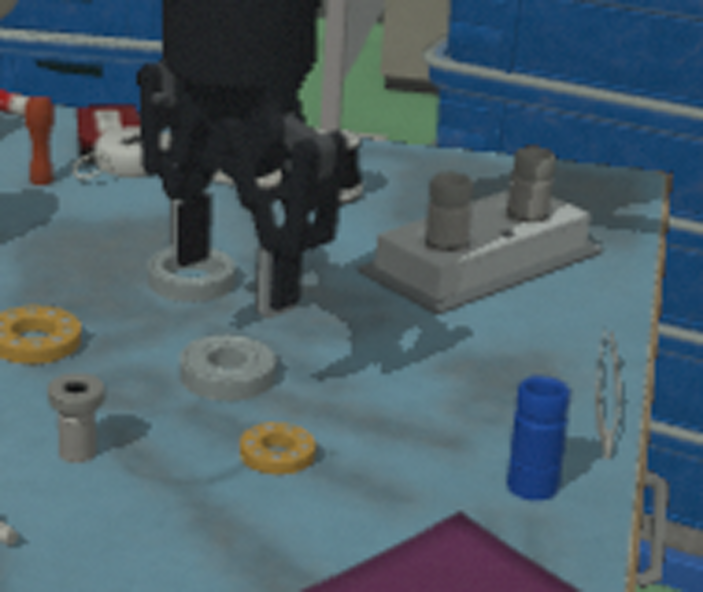

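Both sleeves stand upright in their sockets, with tops at 64 mm. The open gripper hangs over the shaft washer, which is at (230,362) in the crop. I'll read the fingertip height from the depth image to find the tip offset at this opening.

```bash
python3 - <<'E'
from h import *
im,d=arm.get_image("scene");W=cloud("scene",d)
k=W[175:225,325:380].reshape(-1,3);k=k[(np.abs(k[:,0]-.51)<.07)&(np.abs(k[:,1]+.059)<.03)&(k[:,2]>.02)]
for s in(-1,1):
    q=k[(k[:,0]-.51)*s>0.02]; print(s,len(q),np.percentile(q[:,2],[0,2,5,10]).round(4) if len(q) else "")
E
python3 -m handwheel '-0.9 1.8 20 0 0 0 65;0 0 12 0 0 0 65;0 0 6 0 0 0 65;0 0 0 0 0 0 65;0 0 0 0 0 0 65'; python3 go.py 511 -59.2 6 82
```

```text
-1 679 [0.0562 0.0612 0.066  0.072 ]
1 315 [0.0566 0.0586 0.0606 0.0637]
clock: 16.52
position: [0.5118, -0.059, 0.0112]
eef_rot: [0.755, 0.656, 0.0, 0.0]
contact_force: [0.4, -0.5, 0.4]
grip_width: 0.065
grasp_force: 0.0
t 16.52 pos [511.8 -59.   11.2] F [ 0.4 -0.5  0.4] w 65.0 gf 0.0 q6 -0.02
turn (now-frame) [0. 0. 0.]
shift after turn [-0.3 -0.8  5.2]  dist 5.0
```

```bash
python3 -m handwheel '0 -0.8 6 0 0 0 65;0 0 4 0 0 0 65;0 0 3 0 0 0 65;0 0 0 0 0 0 65;0 0 0 0 0 0 65'; python3 go.py 511 -59.2 -2 82
```

```text
clock: 17.15
position: [0.5106, -0.0589, -0.0022]
eef_rot: [0.755, 0.656, -0.0, 0.0]
contact_force: [0.1, 0.1, -0.6]
grip_width: 0.065
grasp_force: 0.0
t 17.15 pos [510.6 -58.9  -2.2] F [ 0.1  0.1 -0.6] w 65.0 gf 0.0 q6 -0.02
turn (now-frame) [-0.  0.  0.]
shift after turn [-0.3  0.4 -0.2]  dist 1.0
```

Clear as expected. First a light squeeze to centre the washer, then open again.

```bash
python3 -m handwheel '0 0 0 0 0 0 45;0 0 0 0 0 0 45;0 0 0 0 0 0 45;0 0 0 0 0 0 45' 20; python3 -m handwheel '0 0 0 0 0 0 65;0 0 0 0 0 0 65;0 0 0 0 0 0 65;0 0 0 0 0 0 65' 20;  python3 go.py 511 -59.2 -2 161.9
```

```text
clock: 17.65
position: [0.5109, -0.0589, -0.0018]
eef_rot: [0.755, 0.656, 0.0, 0.0]
contact_force: [-2.2, 0.5, 5.3]
grip_width: 0.0509
grasp_force: 21.0
clock: 18.15
position: [0.5104, -0.0588, -0.0024]
eef_rot: [0.755, 0.656, -0.0, -0.0]
contact_force: [-0.1, -0.1, 0.5]
grip_width: 0.0649
grasp_force: 0.0
t 18.15 pos [510.4 -58.8  -2.4] F [-0.1 -0.1  0.5] w 64.9 gf 0.0 q6 -0.02
turn (now-frame) [ -0.   -0.  -79.9]
shift after turn [-0.7 -0.2 -0.4]  dist 1.0
```

```bash
python3 -m handwheel '0 0 0 0 0 -10 65;0 0 0 0 0 -10 65;0 0 0 0 0 -10 65;0 0 0 0 0 -10 65;0 0 0 0 0 -10 65;0 0 0 0 0 -10 65;0 0 0 0 0 -10 65;0 0 0 0 0 -9.9 65;0 0 0 0 0 0 65;0 0 0 0 0 0 45;0 0 0 0 0 0 45;0 0 0 0 0 0 45' 60; python3 -m handwheel '0 0 0 0 0 0 45;0 0 -20 0 0 0 45;0 0 -50 0 0 0 45;0 0 -60 0 0 0 45;0 0 -30 0 0 0 45;0 0 0 0 0 0 45'; python3 go.py 470 100 160 161.9;python3 - <<'E'
from h import *
im,d=arm.get_image("scene")
cv2.imwrite("pics/s3.png",cv2.resize(im[60:260,260:460,::-1],None,fx=3,fy=3,interpolation=2))
E
```

```text
clock: 19.65
position: [0.5109, -0.0589, -0.0016]
eef_rot: [0.158, 0.987, 0.0, 0.0]
contact_force: [-2.2, 0.1, 5.1]
grip_width: 0.0491
grasp_force: 62.2
clock: 20.4
position: [0.5129, -0.0592, 0.1608]
eef_rot: [0.158, 0.987, -0.0, 0.003]
contact_force: [0.6, -0.3, -1.5]
grip_width: 0.0492
grasp_force: 62.7
t 20.4 pos [512.9 -59.2 160.8] F [ 0.6 -0.3 -1.5] w 49.2 gf 62.7 q6 -1.42
turn (now-frame) [ 0.1  0.4 -0.1]
shift after turn [ 90.2 138.    0.8]  dist 165.0
```

View pics/s3.png

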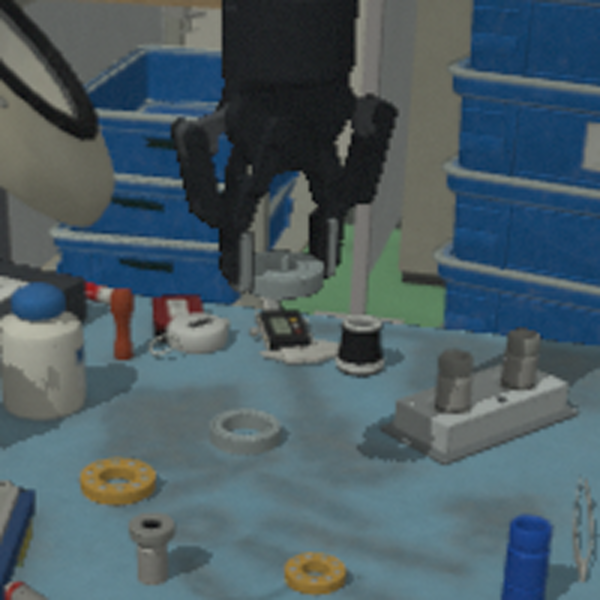

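The ring is held level, with a small bore visible. I'll carry it round the clamp to the magazine.

```bash
python3 -m handwheel '30 46 0 0 0 0 45;30 46 0 0 0 0 45;30 46 0 0 0 0 45;0 0 0 0 0 0 45'; python3 go.py 486 277.3 150 161.9
```

```text
clock: 20.95
position: [0.4646, 0.1029, 0.1547]
eef_rot: [0.155, 0.988, -0.0, -0.003]
contact_force: [1.4, -0.7, -1.5]
grip_width: 0.0491
grasp_force: 62.8
t 20.95 pos [464.6 102.9 154.7] F [ 1.4 -0.7 -1.5] w 49.1 gf 62.8 q6 -1.1
turn (now-frame) [-0.1 -0.3  0.3]
shift after turn [ 33.9 172.4   4.7]  dist 176.0
```

```bash
python3 -m handwheel '10 42 0 0 0 0 45;10 42 0 0 0 0 45;10 42 0 0 0 0 45;10 40 0 0 0 0 45;0 0 0 0 0 0 45;0 0 0 0 0 0 45'; python3 go.py 486 277.3 135 161.9
```

```text
clock: 21.7
position: [0.4805, 0.269, 0.1557]
eef_rot: [0.157, 0.988, -0.001, -0.001]
contact_force: [-0.0, 0.4, -0.5]
grip_width: 0.049
grasp_force: 63.0
t 21.7 pos [480.5 269.  155.7] F [-0.   0.4 -0.5] w 49.0 gf 63.0 q6 -0.79
turn (now-frame) [-0.2 -0.1  0. ]
shift after turn [-2.6  9.6 20.7]  dist 23.0
```

```bash
python3 -m handwheel '-2.6 9.6 8 0 0 0 45;0 0 12 0 0 0 45;0 0 0 0 0 0 45;0 0 0 0 0 0 45'; python3 go.py 486 277.3 118 161.9;python3 - <<'E'
from h import *
im,d=arm.get_image("top");np.savez("top1.npz",im=im,d=d)
a=cv2.resize(im[160:280,110:250,::-1],None,fx=3.9,fy=3.9,interpolation=2)
im,d=arm.get_image("scene");b=cv2.resize(im[150:290,170:280,::-1],None,fx=3.34,fy=3.34,interpolation=2)
h=min(a.shape[0],b.shape[0]);cv2.imwrite("pics/m1.png",np.hstack([a[:h],b[:h]])[:, :800]);print(a.shape,b.shape)
E
```

```text
clock: 22.2
position: [0.4866, 0.2784, 0.1375]
eef_rot: [0.157, 0.988, -0.0, -0.0]
contact_force: [0.8, 0.5, -1.9]
grip_width: 0.0492
grasp_force: 63.0
t 22.2 pos [486.6 278.4 137.5] F [ 0.8  0.5 -1.9] w 49.2 gf 63.0 q6 -0.78
turn (now-frame) [-0. -0. -0.]
shift after turn [ 0.2 -1.2 19.5]  dist 20.0
(468, 546, 3) (468, 367, 3)
```

View pics/m1.png

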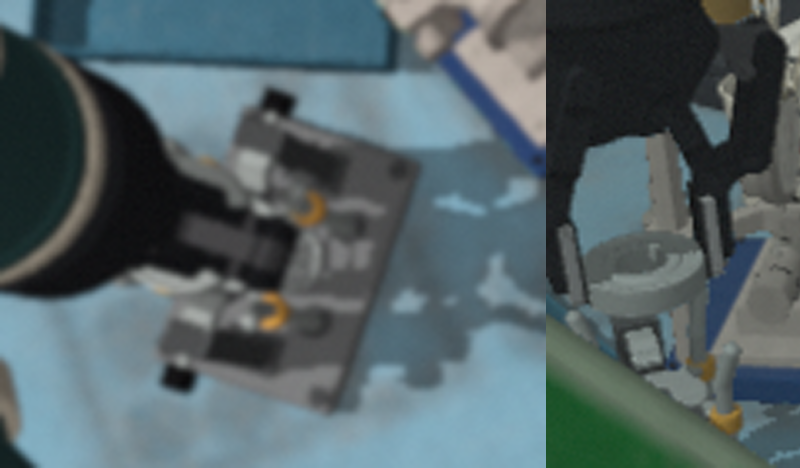

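The ring hangs between the flared rod tips, and the finger points along the gap between the rods. I'll lower it in small steps and watch the side force.

```bash
python3 -m handwheel '0 -1.2 6 0 0 0 45;0 0 6 0 0 0 45;0 0 5 0 0 0 45;0 0 4 0 0 0 45;0 0 0 0 0 0 45' 80; python3 go.py 486 277.3 105 161.9
```

```text
clock: 22.92
position: [0.4861, 0.2775, 0.1162]
eef_rot: [0.157, 0.988, -0.0, -0.0]
contact_force: [0.2, 0.1, -2.0]
grip_width: 0.0481
grasp_force: 84.5
t 22.93 pos [486.1 277.5 116.2] F [ 0.2  0.1 -2. ] w 48.1 gf 84.5 q6 -0.78
turn (now-frame) [-0. -0.  0.]
shift after turn [-0.  -0.2 11.2]  dist 11.0
```

```bash
python3 -m handwheel '0 0 3 0 0 0 45;0 0 3 0 0 0 45;0 0 3 0 0 0 45;0 0 3 0 0 0 45;0 0 3 0 0 0 45;0 0 0 0 0 0 45'; python3 go.py 486 277.3 90 161.9
```

```text
clock: 23.68
position: [0.4861, 0.2775, 0.1014]
eef_rot: [0.157, 0.988, -0.0, -0.0]
contact_force: [0.3, 0.1, -1.3]
grip_width: 0.0487
grasp_force: 84.5
t 23.68 pos [486.1 277.5 101.4] F [ 0.3  0.1 -1.3] w 48.7 gf 84.5 q6 -0.78
turn (now-frame) [-0. -0.  0.]
shift after turn [ 0.1 -0.3 11.4]  dist 11.0
```

```bash
python3 -m handwheel '0 0 3 0 0 0 45;0 0 3 0 0 0 45;0 0 3 0 0 0 45;0 0 3 0 0 0 45;0 0 0 0 0 0 45'; python3 -m handwheel '0 0 3 0 0 0 45;0 0 3 0 0 0 45;0 0 3 0 0 0 45;0 0 0 0 0 0 45'; python3 go.py 486 277.3 67 161.9
```

```text
clock: 24.3
position: [0.4865, 0.2777, 0.0897]
eef_rot: [0.157, 0.988, -0.0, 0.0]
contact_force: [0.4, -0.1, -2.0]
grip_width: 0.0482
grasp_force: 84.7
clock: 24.8
position: [0.4871, 0.2782, 0.0812]
eef_rot: [0.157, 0.988, 0.001, 0.001]
contact_force: [1.1, 1.7, 2.2]
grip_width: 0.0484
grasp_force: 84.9
t 24.8 pos [487.1 278.2  81.2] F [1.1 1.7 2.2] w 48.4 gf 84.9 q6 -0.78
turn (now-frame) [0.1 0.1 0. ]
shift after turn [ 0.8 -1.2 14.2]  dist 14.0
```

```bash
python3 -m handwheel '0 0 4 0 0 0 45;0 0 4 0 0 0 45;0 0 4 0 0 0 45;0 0 2 0 0 0 45;0 0 1 0 0 0 45;0 0 0 0 0 0 45'; python3 go.py 486 277.3 66 161.9
```

```text
clock: 25.55
position: [0.4864, 0.2776, 0.0657]
eef_rot: [0.157, 0.988, -0.0, -0.0]
contact_force: [1.8, 1.1, 2.5]
grip_width: 0.0487
grasp_force: 85.0
t 25.55 pos [486.4 277.6  65.7] F [1.8 1.1 2.5] w 48.7 gf 85.0 q6 -0.78
turn (now-frame) [-0. -0.  0.]
shift after turn [ 0.3 -0.4 -0.3]  dist 1.0
```

```bash
python3 -m handwheel '0 0 0 0 0 0 64;0 0 0 0 0 0 64;0 0 0 0 0 0 64;0 0 -10 0 0 0 64;0 0 -30 0 0 0 64;0 0 -40 0 0 0 64;0 0 -30 0 0 0 64;0 0 0 0 0 0 64'; python3 go.py 460 100 170 82
```

```text
clock: 26.55
position: [0.4887, 0.2789, 0.18]
eef_rot: [0.157, 0.988, 0.002, 0.003]
contact_force: [0.0, 0.7, 0.5]
grip_width: 0.0638
grasp_force: 0.0
t 26.55 pos [488.7 278.9 180. ] F [0.  0.7 0.5] w 63.8 gf 0.0 q6 -0.78
turn (now-frame) [ 0.5  0.  79.9]
shift after turn [-181.1   -3.6   10. ]  dist 181.0
```

```bash
python3 -m handwheel '-10 -45 0 0 0 10 64;0 -45 0 0 0 10 64;10 -45 0 0 0 10 64;20 -40 0 0 0 10 64;0 0 0 0 0 10 64;0 0 0 0 0 10 64;0 0 0 0 0 10 64;0 0 0 0 0 10 64;0 0 0 0 0 0 64'; python3 go.py 610.3 -8 60 82
python3 - <<'E'
from h import *
im,d=arm.get_image("top");W=cloud("top",d)
m=W[195:250,145:200].reshape(-1,3);r=np.hypot(m[:,0]-.4864,m[:,1]-.2777)
for lo,hi in((.0,.008),(.013,.022),(.022,.027)):
    k=m[(r>lo)&(r<hi)];print(lo,len(k),np.nanpercentile(k[:,2],[10,50,90]).round(4))
cv2.imwrite("pics/m2.png",cv2.resize(im[180:270,130:230,::-1],None,fx=6,fy=6,interpolation=2))
E
```

```text
clock: 27.68
position: [0.3812, 0.1507, 0.1748]
eef_rot: [0.755, 0.656, -0.001, -0.0]
contact_force: [-0.8, -0.2, -0.8]
grip_width: 0.0639
grasp_force: 0.0
t 27.68 pos [381.2 150.7 174.8] F [-0.8 -0.2 -0.8] w 63.9 gf 0.0 q6 0.45
turn (now-frame) [-0.1  0.   0. ]
shift after turn [-125.3  248.9  114.8]  dist 301.0
0.0 76 [0.0712 0.0728 0.0745]
0.013 455 [0.0154 0.0832 0.0856]
0.022 261 [0.0772 0.084  0.0891]
```

View pics/m2.png

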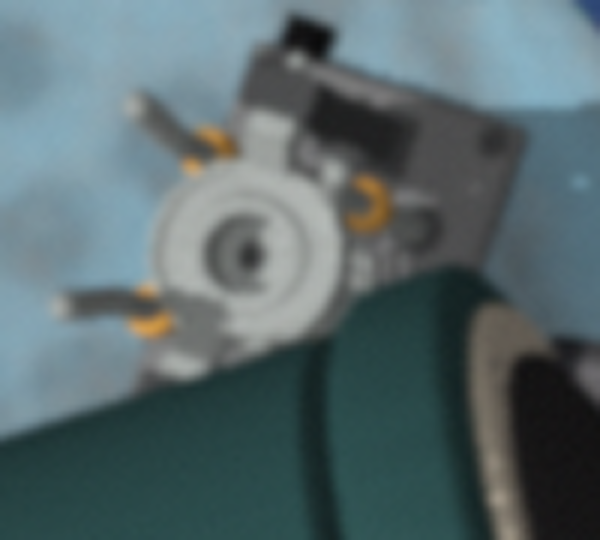

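The shaft washer's top is at about 84 mm and the follower shows at 73 mm through its bore. The latch at (268,140) in the crop lies over the ring's edge, so it is latched. Next is the cage, and I'll check the clearance round it first.

```bash
python3 - <<'E'
from h import *
for n in("top","scene"):
    W=cloud(n,np.load(n+"0.npz")["d"]).reshape(-1,3);k=W[W[:,2]>.045];r=np.hypot(k[:,0]-.6103,k[:,1]+.008);k=k[r<.1]
    i=np.argsort(np.hypot(k[:,0]-.6103,k[:,1]+.008))[:6];print(n,k[i].round(3).tolist())
    k=k[k[:,2]<.2]
    for th in(82,161.9):
        a=np.radians(th);X=(k[:,0]-.6103)*np.cos(a)+(k[:,1]+.008)*np.sin(a);Y=(k[:,0]-.6103)*np.sin(a)-(k[:,1]+.008)*np.cos(a)
        b=np.maximum(np.abs(X)-.043,np.abs(Y)-.043);print(th,"min clearance of 86mm square",b.min().round(4) if len(b) else None)
E
python3 -m handwheel '-21 41 0 0 0 0 65;-21 41 0 0 0 0 65;-21 41 0 0 0 0 65;-21 41 0 0 0 0 65;-21 41 0 0 0 0 65;-20 43 0 0 0 0 65;0 0 0 0 0 0 65;0 0 0 0 0 0 65' 20;python3 go.py 610.3 -8 -2 82
```

```text
top [[0.666, 0.047, 0.107], [0.665, 0.049, 0.102], [0.667, 0.047, 0.11], [0.666, 0.047, 0.101], [0.668, 0.046, 0.106], [0.668, 0.045, 0.11]]
82 min clearance of 86mm square 0.0143
161.9 min clearance of 86mm square 0.0232
scene [[0.668, 0.048, 0.105], [0.668, 0.048, 0.103], [0.669, 0.047, 0.1], [0.663, 0.054, 0.104], [0.665, 0.052, 0.107], [0.664, 0.053, 0.105]]
82 min clearance of 86mm square 0.0167
161.9 min clearance of 86mm square 0.0254
clock: 28.72
position: [0.6091, -0.0075, 0.1748]
eef_rot: [0.755, 0.656, -0.001, -0.001]
contact_force: [0.1, 1.0, -0.4]
grip_width: 0.065
grasp_force: 0.0
t 28.73 pos [609.1  -7.5 174.8] F [ 0.1  1.  -0.4] w 65.0 gf 0.0 q6 0.09
turn (now-frame) [-0.1 -0.  -0. ]
shift after turn [ -0.3   1.3 176.8]  dist 177.0
```

```bash
python3 -m handwheel '-0.3 1.3 50 0 0 0 65;0 0 50 0 0 0 65;0 0 40 0 0 0 65;0 0 20 0 0 0 65;0 0 10 0 0 0 65;0 0 4 0 0 0 65;0 0 2.5 0 0 0 65;0 0 0 0 0 0 65' 20;python3 go.py 610.3 -8 -2 82
```

```text
clock: 29.72
position: [0.6122, -0.0082, 0.0003]
eef_rot: [0.755, 0.656, 0.001, 0.001]
contact_force: [-0.0, 0.2, -0.3]
grip_width: 0.065
grasp_force: 0.0
t 29.73 pos [ 6.122e+02 -8.200e+00  3.000e-01] F [-0.   0.2 -0.3] w 65.0 gf 0.0 q6 0.09
turn (now-frame) [ 0.1 -0.  -0.1]
shift after turn [-0.1 -1.9  2.3]  dist 3.0
```

```bash
python3 -m handwheel '0 0 0 0 0 0 45;0 0 0 0 0 0 45;0 0 0 0 0 0 45;0 0 0 0 0 0 45;0 0 0 0 0 0 65;0 0 0 0 0 0 65;0 0 0 0 0 0 65' 20;  python3 go.py 610.3 -8 -2 161.9
```

```text
clock: 30.6
position: [0.6109, -0.0081, -0.0011]
eef_rot: [0.755, 0.656, -0.0, -0.0]
contact_force: [0.1, 0.4, 0.0]
grip_width: 0.0649
grasp_force: 0.0
t 30.6 pos [610.9  -8.1  -1.1] F [0.1 0.4 0. ] w 64.9 gf 0.0 q6 0.09
turn (now-frame) [ -0.  -0. -80.]
shift after turn [ 0.6 -0.1  0.9]  dist 1.0
```

```bash
python3 -m handwheel '0 0 1 0 0 -10 65;0 0 0 0 0 -10 65;0 0 0 0 0 -10 65;0 0 0 0 0 -10 65;0 0 0 0 0 -10 65;0 0 0 0 0 -10 65;0 0 0 0 0 -10 65;0 0 0 0 0 -10 65;0 0 0 0 0 0 65;0 0 0 0 0 0 45;0 0 0 0 0 0 45;0 0 0 0 0 0 45' 80; python3 -m handwheel '0 0 0 0 0 0 45;0 0 -20 0 0 0 45;0 0 -50 0 0 0 45;0 0 -60 0 0 0 45;0 0 -50 0 0 0 45;0 0 0 0 0 0 45'; python3 go.py 460 100 160 161.9
```

```text
clock: 32.1
position: [0.6117, -0.0081, -0.0011]
eef_rot: [0.158, 0.987, 0.0, 0.0]
contact_force: [-1.7, -1.4, 5.3]
grip_width: 0.0485
grasp_force: 83.1
clock: 32.85
position: [0.6151, -0.0083, 0.1854]
eef_rot: [0.157, 0.988, 0.001, 0.006]
contact_force: [-0.2, 0.1, -0.8]
grip_width: 0.0488
grasp_force: 83.0
t 32.85 pos [615.1  -8.3 185.4] F [-0.2  0.1 -0.8] w 48.8 gf 83.0 q6 -1.31
turn (now-frame) [0.2 0.7 0. ]
shift after turn [181.1  54.7  25.4]  dist 191.0
```

```bash
python3 -m handwheel '45 14 5 0 0 0 45;45 14 5 0 0 0 45;45 13 5 0 0 0 45;45 13 5 0 0 0 45;8 42 0 0 0 0 45;8 42 0 0 0 0 45;8 42 0 0 0 0 45;8 42 0 0 0 0 45;0 0 0 0 0 0 45;0 0 0 0 0 0 45'; python3 go.py 486.3 277.7 135 161.9
```

```text
clock: 34.1
position: [0.4774, 0.268, 0.157]
eef_rot: [0.157, 0.988, -0.001, -0.001]
contact_force: [-0.5, 0.9, -0.7]
grip_width: 0.0482
grasp_force: 83.0
t 34.1 pos [477.4 268.  157. ] F [-0.5  0.9 -0.7] w 48.2 gf 83.0 q6 -0.79
turn (now-frame) [-0.1 -0.1  0.1]
shift after turn [-5.4 12.  22. ]  dist 26.0
```

```bash
python3 -m handwheel '-5.4 12 8 0 0 0 45;0 0 12 0 0 0 45;0 0 0 0 0 0 45;0 0 0 0 0 0 45'; python3 go.py 486.2 277.5 118 161.9
```

```text
clock: 34.6
position: [0.4872, 0.278, 0.1379]
eef_rot: [0.157, 0.988, -0.0, -0.0]
contact_force: [0.2, 0.4, -1.3]
grip_width: 0.0485
grasp_force: 83.1
t 34.6 pos [487.2 278.  137.9] F [ 0.2  0.4 -1.3] w 48.5 gf 83.1 q6 -0.78
turn (now-frame) [-0. -0. -0.]
shift after turn [ 0.8 -0.8 19.9]  dist 20.0
```

```bash
python3 -m handwheel '0.4 -0.8 6 0 0 0 45;0 0 6 0 0 0 45;0 0 5 0 0 0 45;0 0 4 0 0 0 45;0 0 4 0 0 0 45;0 0 4 0 0 0 45;0 0 4 0 0 0 45;0 0 3 0 0 0 45;0 0 0 0 0 0 45'; python3 go.py 486.2 277.5 90 161.9
```

```text
clock: 35.72
position: [0.4866, 0.2777, 0.1019]
eef_rot: [0.157, 0.988, -0.0, -0.0]
contact_force: [0.0, -0.9, -1.2]
grip_width: 0.0487
grasp_force: 83.1
t 35.73 pos [486.6 277.7 101.9] F [ 0.  -0.9 -1.2] w 48.7 gf 83.1 q6 -0.78
turn (now-frame) [-0. -0.  0.]
shift after turn [ 0.3 -0.3 11.9]  dist 12.0
```

Now push down through the latches to TCP 66.

```bash
python3 -m handwheel '0 0 4 0 0 0 45;0 0 4 0 0 0 45;0 0 4 0 0 0 45;0 0 4 0 0 0 45;0 0 4 0 0 0 45;0 0 0 0 0 0 45' 100; python3 go.py 486.2 277.5 66 161.9; python3 -m handwheel '0 0 4 0 0 0 45;0 0 4 0 0 0 45;0 0 4 0 0 0 45;0 0 3 0 0 0 45;0 0 1 0 0 0 45;0 0 0 0 0 0 45;0 0 0 0 0 0 45'; python3 go.py 486.2 277.5 66 161.9
```

```text
clock: 36.48
position: [0.4878, 0.2784, 0.0831]
eef_rot: [0.157, 0.988, 0.001, 0.001]
contact_force: [0.4, 1.2, 2.8]
grip_width: 0.0476
grasp_force: 103.4
t 36.48 pos [487.8 278.4  83.1] F [0.4 1.2 2.8] w 47.6 gf 103.4 q6 -0.78
turn (now-frame) [0.1 0.1 0. ]
shift after turn [ 1.2 -1.4 17.1]  dist 17.0
clock: 37.35
position: [0.4869, 0.2778, 0.0664]
eef_rot: [0.157, 0.988, 0.0, 0.0]
contact_force: [2.1, 1.3, 3.5]
grip_width: 0.048
grasp_force: 103.5
t 37.35 pos [486.9 277.8  66.4] F [2.1 1.3 3.5] w 48.0 gf 103.5 q6 -0.78
turn (now-frame) [0. 0. 0.]
shift after turn [ 0.6 -0.5  0.4]  dist 1.0
```

```bash
python3 -m handwheel '0 0 1 0 0 0 45;0 0 0 0 0 0 45;0 0 0 0 0 0 64;0 0 0 0 0 0 64;0 0 0 0 0 0 64;0 0 -10 0 0 0 64;0 0 -30 0 0 0 64;0 0 -40 0 0 0 64;0 0 -30 0 0 0 64;0 0 0 0 0 0 64'; python3 -m handwheel '-10 -45 0 0 0 10 64;0 -45 0 0 0 10 64;10 -45 0 0 0 10 64;20 -40 0 0 0 10 64;0 0 0 0 0 10 64;0 0 0 0 0 10 64;0 0 0 0 0 10 64;0 0 0 0 0 10 64;0 0 0 0 0 0 64'; python3 go.py 603.2 -124.7 100 82
python3 - <<'E'
from h import *
im,d=arm.get_image("top");W=cloud("top",d)
m=W[195:250,145:200].reshape(-1,3);r=np.hypot(m[:,0]-.4864,m[:,1]-.2777)
for lo,hi in((.0,.008),(.013,.022),(.022,.027)):
    k=m[(r>lo)&(r<hi)];print(lo,len(k),np.nanpercentile(k[:,2],[10,50,90]).round(4))
cv2.imwrite("pics/m3.png",cv2.resize(im[180:270,130:230,::-1],None,fx=6,fy=6,interpolation=2))
E
```

```text
clock: 38.6
position: [0.4891, 0.279, 0.1795]
eef_rot: [0.157, 0.988, 0.002, 0.003]
contact_force: [1.5, -0.4, 0.2]
grip_width: 0.0641
grasp_force: 0.0
clock: 39.72
position: [0.3816, 0.1509, 0.1743]
eef_rot: [0.755, 0.656, -0.001, -0.0]
contact_force: [-0.0, 0.3, 0.5]
grip_width: 0.064
grasp_force: 0.0
t 39.73 pos [381.6 150.9 174.3] F [-0.   0.3  0.5] w 64.0 gf 0.0 q6 0.45
turn (now-frame) [-0.1  0.   0. ]
shift after turn [-242.   257.8   74.3]  dist 361.0
0.0 69 [0.0588 0.0608 0.0627]
0.013 411 [0.0799 0.083  0.085 ]
0.022 272 [0.0709 0.083  0.0891]
```

View pics/m3.png

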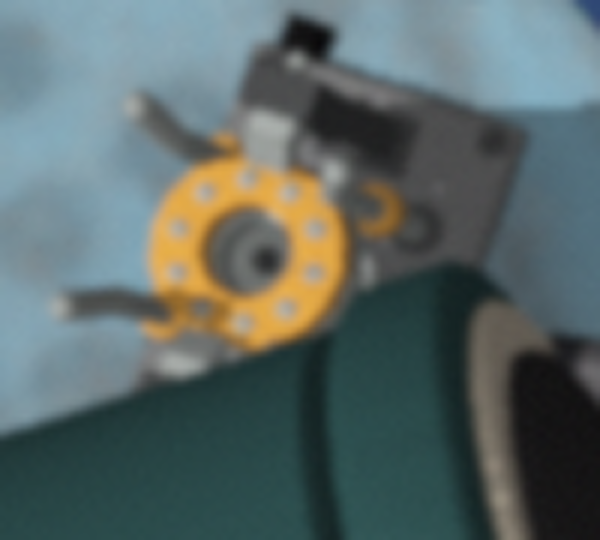

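The cage sits flat and latched, top about 84 mm with the follower at 61 mm. The latch at (270,140) in the crop covers its edge. Next is the housing washer.

```bash
python3 -m handwheel '-27 28.6 0 0 0 0 65;-27 28.6 0 0 0 0 65;-27 28.6 0 0 0 0 65;-27 28.6 0 0 0 0 65;-27 28.6 0 0 0 0 65;-27 28.6 0 0 0 0 65;-27 28.6 10 0 0 0 65;-27 28.6 20 0 0 0 65;-26 29 20 0 0 0 65;0 0 24 0 0 0 65;0 0 0 0 0 0 65;0 0 0 0 0 0 65' 20;python3 go.py 603.2 -124.7 -2 82
```

```text
clock: 41.28
position: [0.6036, -0.1245, 0.1015]
eef_rot: [0.755, 0.656, -0.0, -0.0]
contact_force: [-0.1, -0.4, 0.4]
grip_width: 0.0648
grasp_force: 0.0
t 41.27 pos [ 603.6 -124.5  101.5] F [-0.1 -0.4  0.4] w 64.8 gf 0.0 q6 -0.1
turn (now-frame) [-0. -0.  0.]
shift after turn [ -0.3  -0.3 103.5]  dist 104.0
```

```bash
python3 -m handwheel '0 0 50 0 0 0 65;0 0 30 0 0 0 65;0 0 13 0 0 0 65;0 0 7 0 0 0 65;0 0 3 0 0 0 65;0 0 0 0 0 0 65;0 0 0 0 0 0 65' 20;python3 go.py 603.2 -124.7 -2 82; python3 -m handwheel '0 0 0 0 0 0 45;0 0 0 0 0 0 45;0 0 0 0 0 0 45;0 0 0 0 0 0 45;0 0 0 0 0 0 65;0 0 0 0 0 0 65;0 0 0 0 0 0 65' 20;  python3 go.py 603.2 -124.7 -2 161.9
```

```text
clock: 42.15
position: [0.6045, -0.1249, -0.0007]
eef_rot: [0.755, 0.656, 0.0, 0.001]
contact_force: [-0.5, 0.2, 0.7]
grip_width: 0.0649
grasp_force: 0.0
t 42.15 pos [ 604.5 -124.9   -0.7] F [-0.5  0.2  0.7] w 64.9 gf 0.0 q6 -0.1
turn (now-frame) [ 0.1  0.  -0.1]
shift after turn [ 0.  -1.3  1.3]  dist 2.0
clock: 43.02
position: [0.6034, -0.1246, -0.0021]
eef_rot: [0.755, 0.656, -0.0, -0.0]
contact_force: [0.9, -0.3, 1.0]
grip_width: 0.0651
grasp_force: 0.0
t 43.02 pos [ 603.4 -124.6   -2.1] F [ 0.9 -0.3  1. ] w 65.1 gf 0.0 q6 -0.1
turn (now-frame) [ -0.  -0. -80.]
shift after turn [ 0.1 -0.1 -0.1]  dist 0.0
```

```bash
python3 -m handwheel '0 0 0 0 0 -10 65;0 0 0 0 0 -10 65;0 0 0 0 0 -10 65;0 0 0 0 0 -10 65;0 0 0 0 0 -10 65;0 0 0 0 0 -10 65;0 0 0 0 0 -10 65;0 0 0 0 0 -10 65;0 0 0 0 0 0 65;0 0 0 0 0 0 45;0 0 0 0 0 0 45;0 0 0 0 0 0 45' 80; python3 -m handwheel '0 0 0 0 0 0 45;0 0 -20 0 0 0 45;0 0 -50 0 0 0 45;0 0 -60 0 0 0 45;0 0 -40 0 0 0 45;0 0 0 0 0 0 45'; python3 go.py 460 100 160 161.9
```

```text
clock: 44.52
position: [0.6041, -0.1248, -0.0011]
eef_rot: [0.158, 0.987, -0.0, 0.0]
contact_force: [-1.0, -0.0, 4.5]
grip_width: 0.0486
grasp_force: 83.1
clock: 45.28
position: [0.6068, -0.1255, 0.174]
eef_rot: [0.157, 0.988, -0.0, 0.005]
contact_force: [-0.0, -0.4, -1.3]
grip_width: 0.0486
grasp_force: 83.1
t 45.27 pos [ 606.8 -125.5  174. ] F [-0.  -0.4 -1.3] w 48.6 gf 83.1 q6 -1.5
turn (now-frame) [0.  0.6 0. ]
shift after turn [209.6 168.7  14. ]  dist 269.0
```

```bash
python3 -m handwheel '34 28 1 0 0 0 45;34 28 1 0 0 0 45;34 28 1 0 0 0 45;34 28 1 0 0 0 45;34 28 1 0 0 0 45;36 28 1 0 0 0 45;8 42 0 0 0 0 45;8 42 0 0 0 0 45;8 42 0 0 0 0 45;8 42 0 0 0 0 45;0 0 0 0 0 0 45;0 0 0 0 0 0 45'; python3 go.py 486.5 277.6 138 161.9
```

```text
clock: 46.78
position: [0.4803, 0.2677, 0.1606]
eef_rot: [0.157, 0.988, -0.001, -0.001]
contact_force: [1.1, -0.2, -1.5]
grip_width: 0.0485
grasp_force: 83.2
t 46.77 pos [480.3 267.7 160.6] F [ 1.1 -0.2 -1.5] w 48.5 gf 83.2 q6 -0.79
turn (now-frame) [-0.2 -0.1  0.1]
shift after turn [-2.8 11.3 22.6]  dist 25.0
```

```bash
python3 -m handwheel '-2.8 11.3 8 0 0 0 45;0 0 14 0 0 0 45;0 0 0 0 0 0 45;0 0 0 0 0 0 45'; python3 go.py 486.5 277.6 102 161.9
```

```text
clock: 47.28
position: [0.4876, 0.278, 0.1398]
eef_rot: [0.157, 0.988, -0.0, -0.0]
contact_force: [-0.1, -0.1, -1.9]
grip_width: 0.0487
grasp_force: 83.2
t 47.27 pos [487.6 278.  139.8] F [-0.1 -0.1 -1.9] w 48.7 gf 83.2 q6 -0.78
turn (now-frame) [-0. -0. -0.]
shift after turn [ 1.  -0.7 37.8]  dist 38.0
```

```bash
python3 -m handwheel '0.5 -0.7 6 0 0 0 45;0 0 6 0 0 0 45;0 0 6 0 0 0 45;0 0 4 0 0 0 45;0 0 4 0 0 0 45;0 0 4 0 0 0 45;0 0 4 0 0 0 45;0 0 3 0 0 0 45;0 0 0 0 0 0 45' 110; python3 go.py 486.2 277.5 90 161.9
```

```text
clock: 48.4
position: [0.4869, 0.2778, 0.1029]
eef_rot: [0.157, 0.988, -0.0, -0.0]
contact_force: [-0.9, -0.2, -1.0]
grip_width: 0.0474
grasp_force: 113.2
t 48.4 pos [486.9 277.8 102.9] F [-0.9 -0.2 -1. ] w 47.4 gf 113.2 q6 -0.78
turn (now-frame) [-0. -0.  0.]
shift after turn [ 0.6 -0.5 12.9]  dist 13.0
```

```bash
python3 -m handwheel '0 0 4 0 0 0 45;0 0 4 0 0 0 45;0 0 4 0 0 0 45;0 0 4 0 0 0 45;0 0 4 0 0 0 45;0 0 4 0 0 0 45;0 0 4 0 0 0 45;0 0 4 0 0 0 45;0 0 3 0 0 0 45;0 0 2 0 0 0 45;0 0 0 0 0 0 45;0 0 0 0 0 0 45'; python3 go.py 486.2 277.5 65.5 161.9
```

```text
clock: 49.9
position: [0.4872, 0.278, 0.0664]
eef_rot: [0.157, 0.988, 0.0, 0.0]
contact_force: [1.5, 1.0, 3.3]
grip_width: 0.0476
grasp_force: 113.6
t 49.9 pos [487.2 278.   66.4] F [1.5 1.  3.3] w 47.6 gf 113.6 q6 -0.78
turn (now-frame) [0. 0. 0.]
shift after turn [ 0.8 -0.8  0.9]  dist 1.0
```

```bash
python3 -m handwheel '0 0 1.5 0 0 0 45;0 0 0 0 0 0 45;0 0 0 0 0 0 64;0 0 0 0 0 0 64;0 0 0 0 0 0 64;0 0 -10 0 0 0 64;0 0 -30 0 0 0 64;0 0 -40 0 0 0 64;0 0 -40 0 0 0 64;0 0 0 0 0 0 64'; python3 -m handwheel '-10 -45 0 0 0 10 64;0 -45 0 0 0 10 64;10 -45 0 0 0 10 64;20 -40 0 0 0 10 64;-45 0 0 0 0 10 64;-45 0 0 0 0 10 64;-45 0 0 0 0 10 64;-45 0 0 0 0 10 64;-45 0 0 0 0 0 64;-45 0 0 0 0 0 64;0 0 0 0 0 0 64'
python3 - <<'E'
from h import *
im,d=arm.get_image("top");W=cloud("top",d)
m=W[195:250,145:200].reshape(-1,3);r=np.hypot(m[:,0]-.4864,m[:,1]-.2777)
for lo,hi in((.0,.012),(.018,.022),(.022,.027)):
    k=m[(r>lo)&(r<hi)];print(lo,len(k),np.nanpercentile(k[:,2],[10,50,90]).round(4))
for x,y in((.505,-.2364),(.4957,-.3038)):
    k=W.reshape(-1,3);k=k[(np.hypot(k[:,0]-x,k[:,1]-y)<.016)];print(np.nanpercentile(k[:,2],[50,90,99]).round(4))
a=cv2.resize(im[180:270,130:230,::-1],(400,360),interpolation=2);b=cv2.resize(im[130:290,260:560,::-1],(400,213),interpolation=2)
cv2.imwrite("pics/end.png",np.vstack([a,b]))
E
```

```text
clock: 51.15
position: [0.49, 0.2794, 0.1902]
eef_rot: [0.157, 0.988, 0.003, 0.004]
contact_force: [0.5, 0.2, -0.1]
grip_width: 0.0641
grasp_force: 0.0
clock: 52.52
position: [0.4205, -0.109, 0.1843]
eef_rot: [0.757, 0.654, -0.001, -0.0]
contact_force: [0.1, 0.9, 0.7]
grip_width: 0.0644
grasp_force: 0.0
0.0 185 [0.047  0.051  0.0675]
0.018 249 [0.0117 0.0831 0.0852]
0.022 356 [0.0121 0.0831 0.0883]
nan
nan
  return np.nanmean(a, axis, out=out, keepdims=keepdims)
```

View pics/end.png

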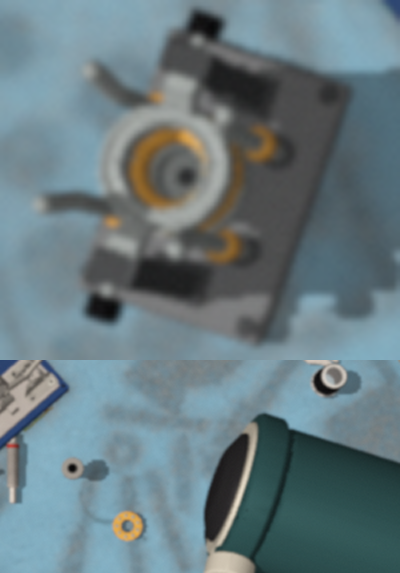

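The housing washer is on top with the cage and shaft washer showing through its bore. Both latches, at (178,95) and (125,235) in the picture, lie over it, and the plug and small cage are untouched. I'll check the sleeves once more in the scene view and hand in.

Run:
```python
from h import *
im,d=arm.get_image("scene");W=cloud("scene",d).reshape(-1,3)
ok=[]
for x,y in((.505,-.2364),(.4957,-.3038)):
    k=W[(np.hypot(W[:,0]-x,W[:,1]-y)<.016)&(W[:,2]<.1)]
    p=np.nanpercentile(k[:,2],95) if len(k) else 0; ok.append(.060<p<.068);print(p,len(k))
if all(ok): print(arm.sign_off())
```

```text
0.06399311332196554 245
0.06349529031518257 230
the job is handed in; nothing more can be done
None
```

The job is handed in at about 53 s on the robot clock: both sleeves stand in the stand, and the magazine holds the shaft washer, cage and housing washer in that order, latched; the smaller cage, plug and blue look-alike were left alone.

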